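# Find the loose bolt and hold its cap open

## Robot

A 6-joint arm with a two-finger parallel gripper is mounted at the origin on a cart in front of the work surface, level with it; the furniture and walls round the work are solid. World frame = base frame: x ahead of the robot, y to its left, z up, the work surface at z = 0. Lengths are in m, angles in degrees, forces in N, time in s.
With the tool pointing down it reaches from about 0.375 to 0.9 m from the base axis. Payload 3.1 kg.
Tool frame: the origin (TCP) lies between the finger pads; the fingertips stand 8 mm ahead of it and the grasp point (between the pads) lies 11 mm behind it; z points along the fingers, y is the line along which they close (so a half turn about z gives the same grasp; the last joint's range is limited). The gripper opens to 85 mm and grips with 20 to 120 N. Pads are 22 mm wide; open, the fingers measure 114 mm over their backs; the gripper's body (76 mm by 85 mm) begins 54 mm behind the grasp point. The pads swing forward as they close: fully open they stand 13 mm farther back than shut.
Start: joints at [-87.405, 30.224, 82.088, -0, 67.689, -10.227], TCP at [0.139, -0.609, 0.239] pointing down, gripper open.
Joint ranges: [-176.69, 176.69], [-43.24, 126.21], [12.49, 139.97], [-82, 262], [0, 151.66], [-163.58, 163.58]. Speed limits (degrees/s): [159.86, 159.86, 180, 180, 180, 180].

## Interface

Orientations are given as a 3x3 rotation matrix whose columns are the frame's x, y, z axes.
In Python, from rig import ctrl, eoat, kinematics, eyes gives the robot as it stands. Calls block until the motion is done:
- ctrl.goto(position, orientation): joint-space move of the TCP to a pose.
- ctrl.movel(position, rot=None, max_speed=0.15, f_stop=None): straight line of the TCP; rot=None keeps the orientation; max_speed is the mean speed in m/s. With f_stop (N) it stops when the force on the tool has changed by that much, and returns True; else False.
- ctrl.goto_joints(angles): joint-space move.
- eoat.grip(opening, strength=None): finger opening in m; strength is the grip in N (None keeps the last); returns when the fingers have stopped.
- ctrl.pause(seconds).
- kinematics.ik(position, orientation): joint angles nearest the present ones, or None.
- eyes.capture(name): name is "scene" or "top" or "wrist"; returns a dict with "color" (480x640x3 uint8, red, green, blue), "z_map" (480x640 float32, m along the optical axis (not along the pixel's ray), 0 where there is no reading), "camera_matrix" (3x3 intrinsics, pixels), "rvec" (rotation vector, rad) and "tvec" (3), from world to camera coordinates, as OpenCV has them. Camera axes: x right, y down, z forward; pixel columns grow to the right and rows downward; lengths in m; the calibration is good to about 2 mm. A picture is of the moment at which its call begins.
A pose or a line that the arm cannot do raises ctrl.MotionError and nothing moves.
- ctrl.job_done(): hands the job in; it is judged then, once.
Readings, each from a call of its own:
- ctrl.read_t(): time.
- ctrl.read_q(): joint angles.
- ctrl.read_qvel(): joint speeds.
- ctrl.read_effort(): joint torques, N m.
- ctrl.read_eef_pos(): TCP position.
- ctrl.read_tcp_rot(): TCP orientation.
- ctrl.read_wrist_force(): force on the tool from outside, world axes, zero at the start.
- ctrl.read_moment(): the same for the moment, N m.
- ctrl.read_opening(): finger opening in m.
- ctrl.read_finger_force(): force on a finger pad.
Only numpy, scipy, OpenCV 4.12 (cv2) and the standard library are available. Lean on these libraries where they do the work, as an engineer would, in place of code of your own. Each camera call takes 0.05 s, during which the arm holds its last target. There are 200 camera calls.

## Task

One of the three bolts on the base block is loose: tap or press the bolt heads from above, gently, until you find the one that sinks and stays down. Then lift the hinged cap in front of that bolt by its lever, well open (about 60 degrees), and finish while still holding it up in the gripper, so that its lock nut can be inspected. Leave the other two caps shut and the beaker, tape roll and bottle where they stand.

Things in the scene. Friction and masses are not known exactly. Their poses are not given: they have to be found in the camera images.
- base_block: aluminium base block fixed to the worktop, 105 x 280 mm, origin under its centre at worktop height; x axis away from the robot, y along its row of three stations (1, 2, 3 at y = +90, 0, -90 mm). Each has a steel hex bolt at the rear (x = +24 mm) and in front of it a grey hinged hood cap over a lock nut. Rear half 45 mm high, front ledge 34 mm, front face at x = -53 mm; foot flanges at both ends, 330 mm overall.
- bolt_1_top (a point): centre of the flat top of the left bolt's steel hex head (26 mm across its corners, 12 mm high, on a 30 mm round collar), 59 mm above the worktop at the start. All three bolts look alike.
- bolt_1 (a joint): how far the left bolt has sunk, m: 0 at the start. A push straight down of about 5 N makes the one loose bolt sink 6 mm (it stays down and does not come back); firm bolts stand on stiff spring washers, give about 1 mm under 10 N, never over 3 mm, and spring back to within 1 mm. Any one of the three may be the loose one.
- cap_1_hinge (a point): middle of the hinge line of the left cap, at the rear edge of the hood (x = -4 mm and z = 47 mm in the block's frame); the hinge runs along the block's y axis. The hood is 44 x 44 mm and its top lies at 51 mm.
- cap_1_lever (a point): centre of the black grip roller at the front end of the left cap's lift lever: a cylinder 16 mm in diameter, 12 mm long along the block's y axis, 75 mm from the hinge line and level with it (47 mm above the worktop) while shut, 26 mm in front of the block's face with free air beneath. Pinch it across its two flat ends (along the block's y axis). It moves with the cap.
- cap_1 (a joint): opening angle of the left cap, rad: 0 shut, 1.4 fully open (stop), lever going up and then away from the robot. It weighs about 70 g and falls shut by its own weight from any angle when let go.
- bolt_2_top (a point): centre of the flat top of the middle bolt's steel hex head (26 mm across its corners, 12 mm high, on a 30 mm round collar), 59 mm above the worktop at the start. All three bolts look alike.
- bolt_2 (a joint): how far the middle bolt has sunk, m: 0 at the start. A push straight down of about 5 N makes the one loose bolt sink 6 mm (it stays down and does not come back); firm bolts stand on stiff spring washers, give about 1 mm under 10 N, never over 3 mm, and spring back to within 1 mm. Any one of the three may be the loose one.
- cap_2_hinge (a point): middle of the hinge line of the middle cap, at the rear edge of the hood (x = -4 mm and z = 47 mm in the block's frame); the hinge runs along the block's y axis. The hood is 44 x 44 mm and its top lies at 51 mm.
- cap_2_lever (a point): centre of the black grip roller at the front end of the middle cap's lift lever: a cylinder 16 mm in diameter, 12 mm long along the block's y axis, 75 mm from the hinge line and level with it (47 mm above the worktop) while shut, 26 mm in front of the block's face with free air beneath. Pinch it across its two flat ends (along the block's y axis). It moves with the cap.
- cap_2 (a joint): opening angle of the middle cap, rad: 0 shut, 1.4 fully open (stop), lever going up and then away from the robot. It weighs about 70 g and falls shut by its own weight from any angle when let go.
- bolt_3_top (a point): centre of the flat top of the right bolt's steel hex head (26 mm across its corners, 12 mm high, on a 30 mm round collar), 59 mm above the worktop at the start. All three bolts look alike.
- bolt_3 (a joint): how far the right bolt has sunk, m: 0 at the start. A push straight down of about 5 N makes the one loose bolt sink 6 mm (it stays down and does not come back); firm bolts stand on stiff spring washers, give about 1 mm under 10 N, never over 3 mm, and spring back to within 1 mm. Any one of the three may be the loose one.
- cap_3_hinge (a point): middle of the hinge line of the right cap, at the rear edge of the hood (x = -4 mm and z = 47 mm in the block's frame); the hinge runs along the block's y axis. The hood is 44 x 44 mm and its top lies at 51 mm.
- cap_3_lever (a point): centre of the black grip roller at the front end of the right cap's lift lever: a cylinder 16 mm in diameter, 12 mm long along the block's y axis, 75 mm from the hinge line and level with it (47 mm above the worktop) while shut, 26 mm in front of the block's face with free air beneath. Pinch it across its two flat ends (along the block's y axis). It moves with the cap.
- cap_3 (a joint): opening angle of the right cap, rad: 0 shut, 1.4 fully open (stop), lever going up and then away from the robot. It weighs about 70 g and falls shut by its own weight from any angle when let go.
- beaker: bystander: clear plastic beaker, 64 mm wide, 74 mm high, loose, beside the block's left end; origin under its centre
- label_tape: bystander: flat roll of tape, 60 mm wide, 13 mm high, loose, beside the block's right end; origin under its centre
- bottle_buffer: bystander: small screw-cap bottle, 56 mm wide, 102 mm high, loose, behind the block; origin under its centre

How it is judged:
By the outcome, as a careful person would: the job done as asked, in the order asked, and still so for the second after the job is handed in, while the arm keeps its last pose, push and grip.
It also fails if it takes over 48 s, if anything falls off the work surface, if the arm or the gripper's body presses on something with over 40 N, if the wrist force passes 120 N, or if a joint passes its speed limit or range.

## Working session

There is one attempt and no reset: what is moved stays moved. The work goes in short steps, each a Python script; the robot and the scene stay as the last script left them, time stands still between calls to the robot, and variables do not carry over. Pictures are saved under pics/ and viewed, at most 10 in all, crops included, and the job is handed in when it is done.

```bash
mkdir -p pics; ls
python3 - <<'E'
from rig import ctrl,eoat,kinematics,eyes
import cv2,numpy as np,pickle
D={}
for n in ["top","scene"]:
    d=eyes.capture(n);D[n]=d
    cv2.imwrite(f"pics/{n}0.png",d["color"][:,:,::-1])
    print(n,d["camera_matrix"].tolist(),d["rvec"],d["tvec"])
pickle.dump(D,open("d0.pkl","wb"))
E
```

```text
pics
top [[593.2665476584494, 0.0, 307.1772435114445], [0.0, 593.2665476584494, 243.64875064225762], [0.0, 0.0, 1.0]] [ 2.17610779 -2.20969788  0.07219214] [0.04408822 0.55305216 1.01759501]
scene [[599.2426211604391, 0.0, 318.1441343213773], [0.0, 599.2426211604391, 239.11502612507041], [0.0, 0.0, 1.0]] [ 2.44576257  0.69603404 -0.19612489] [-0.50107266 -0.16625479  1.47197922]
```

View pics/top0.png

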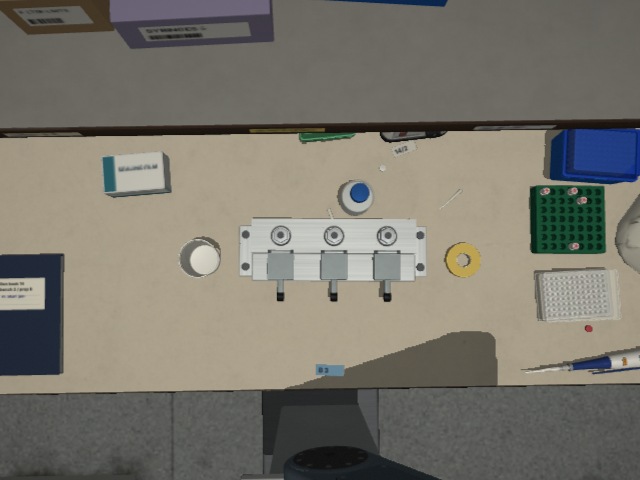

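View pics/scene0.png

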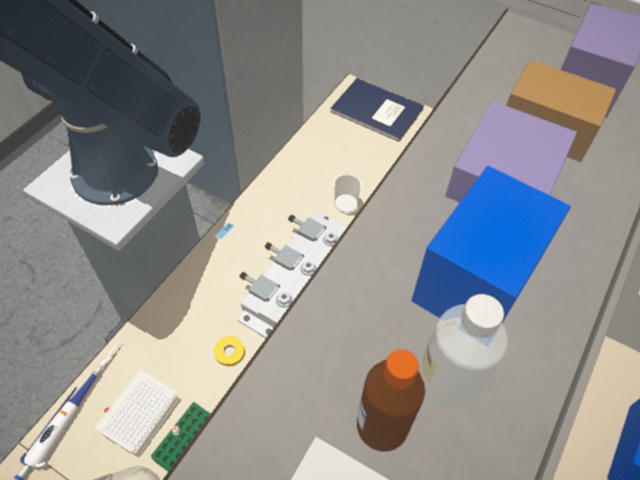

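The top view shows the block at about (333,249). The bolts are near (281,235), (334,235) and (388,235), and the rollers near (280,297), (333,297) and (387,297). The beaker is at (200,258), the tape at (463,260) and the bottle at (357,196). The scene view confirms this and shows a raised shelf behind the block.

```bash
cat > h.py <<'E'
import numpy as np,cv2
def cast(d,uv,z):
    R,_=cv2.Rodrigues(d["rvec"]);t=np.ravel(d["tvec"]);C=-R.T@t
    p=cv2.undistortPoints(np.array(uv,float).reshape(-1,1,2),d["camera_matrix"],None)[:,0]
    r=np.c_[p,np.ones(len(p))]@R
    return C+r*((z-C[2])/r[:,2])[:,None]
def cloud(d):
    v,u=np.indices(d["z_map"].shape);R,_=cv2.Rodrigues(d["rvec"]);K=d["camera_matrix"];Z=d["z_map"]
    P=np.stack([(u-K[0,2])/K[0,0]*Z,(v-K[1,2])/K[1,1]*Z,Z],-1)
    return (P-np.ravel(d["tvec"]))@R
E
python3 - <<'E'
import pickle,cv2,numpy as np
from h import *
d=pickle.load(open("d0.pkl","rb"))["top"]
P=cloud(d);g=cv2.cvtColor(d["color"],cv2.COLOR_RGB2GRAY)
R,_=cv2.Rodrigues(d["rvec"]);print("cam",-R.T@d["tvec"])
m=(g<70).astype(np.uint8);m[:270]=0;m[310:]=0;m[:,:260]=0;m[:,410:]=0
n,l,s,c=cv2.connectedComponentsWithStats(m)
for i in range(1,n):
    if s[i][4]>15: print("dark",s[i],c[i],cast(d,[c[i]],.055))
# flange holes
print("holes",cast(d,[(245,235),(245,266),(420,235),(420,267)],.01).round(4).tolist())
for u,v in [(281,235),(334,235),(388,235)]:
    print("bolt",cast(d,[(u,v)],.059).round(4),P[v,u].round(4))
for u,v in [(280,297),(333,297),(387,297),(280,265),(320,100),(320,50),(200,30),(355,192),(200,260)]: print(u,v,P[v,u].round(4))
cv2.imwrite("pics/crop.png",cv2.resize(d["color"][205:310,230:435,::-1],None,fx=3.9,fy=3.9,interpolation=cv2.INTER_CUBIC))
E
```

```text
cam [0.49086436 0.04128937 1.04912222]
dark [277 292   7   9  55] [279.83636364 296.30909091] [[0.46396251 0.08282248 0.055     ]]
dark [330 292   7   9  53] [333.16981132 296.26415094] [[ 0.46264967 -0.00622272  0.055     ]]
dark [383 292   8  10  66] [386.60606061 296.60606061] [[ 0.46068917 -0.09549815  0.055     ]]
holes [[0.5709, 0.1445, 0.01], [0.5165, 0.145, 0.01], [0.5663, -0.163, 0.01], [0.5101, -0.1614, 0.01]]
bolt [[0.5663 0.0794 0.059 ]] [0.5664 0.0795 0.0577]
bolt [[ 0.5649 -0.0093  0.059 ]] [ 0.5649 -0.0093  0.0587]
bolt [[ 0.5635 -0.0997  0.059 ]] [ 0.5634 -0.0994  0.061 ]
280 297 [0.4628 0.0826 0.0538]
333 297 [ 0.4614 -0.006   0.0543]
387 297 [ 0.4601 -0.0957  0.0585]
280 265 [0.5163 0.082  0.0526]
320 100 [0.7087 0.0191 0.34  ]
320 50 [0.7712 0.018  0.339 ]
200 30 [0.7772 0.1562 0.3875]
355 192 [ 0.6303 -0.042   0.1033]
200 260 [ 0.5287  0.2259 -0.0032]
```

View pics/crop.png

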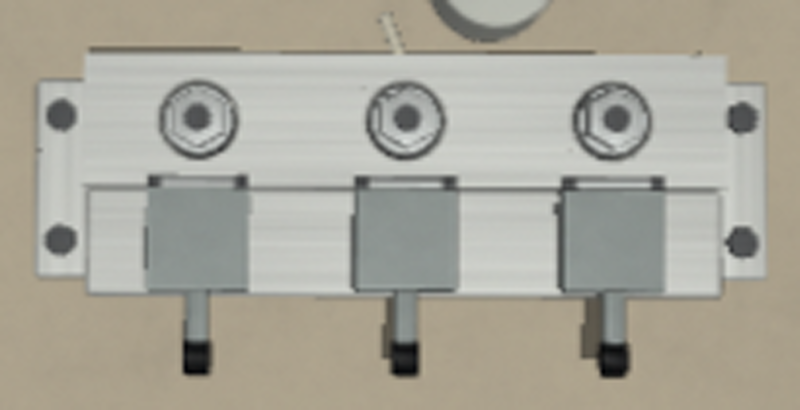

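The crop shows the bolt sockets at full-image positions of about (280.5,235), (334.1,235) and (388,235), and the rollers at about (280,296), (333,296) and (387,296.5). All caps are shut and the block's yaw is about −1°. Next I'll tap the bolts, starting with number 3, which is nearest.

```bash
cat >> h.py <<'E'
YAW=np.radians(-1.05)
bx=np.array([np.cos(YAW),np.sin(YAW),0]);by=np.array([-np.sin(YAW),np.cos(YAW),0])
BOLT={1:(.5664,.0799),2:(.5650,-.0094),3:(.5635,-.0994)}
def down(s=1): return np.c_[np.cross(s*by,[0,0,-1]),s*by,[0,0,-1]]
E
python3 - <<'E'
from rig import ctrl,eoat,kinematics
from h import *
print(ctrl.read_tcp_rot().round(2).tolist())
best=None
for s in (1,-1):
    q=kinematics.ik([*BOLT[3],.12],down(s)); print(s,None if q is None else np.round(q,1))
    if q is not None:
        m=max(abs(np.array(q)-ctrl.read_q()))
        if best is None or m<best[0]: best=(m,s)
s=best[1];print("use",s)
eoat.grip(0.0,30)
ctrl.goto([*BOLT[3],.12],down(s))
print(ctrl.read_t(),ctrl.read_eef_pos(),ctrl.read_wrist_force(),ctrl.read_opening())
for b in (3,2,1):
    if b!=3: ctrl.movel([*BOLT[b],.08],max_speed=.15)
    ctrl.movel([*BOLT[b],.057+.018],max_speed=.1)
    hit=ctrl.movel([*BOLT[b],.044],max_speed=.015,f_stop=8)
    print(b,hit,ctrl.read_eef_pos().round(4),ctrl.read_wrist_force().round(2),ctrl.read_t())
    ctrl.movel([*BOLT[b],.08],max_speed=.1)
E
```

```text
[[0.98, 0.22, -0.0], [0.22, -0.98, 0.0], [0.0, -0.0, -1.0]]
1 [ -21.2   35.5   95.7   -0.    48.8 -110.1]
-1 [-21.2  35.5  95.7  -0.   48.8  69.9]
use -1
3.2667 [ 0.56371576 -0.1003661   0.12018017] [-0.42489342  0.60222161  1.0429217 ] 0.00019460199554975397
3 True [ 0.5635 -0.0994  0.0601] [-0.11  0.82  3.49] 4.9917
2 True [ 0.565  -0.0094  0.0662] [-0.83  0.27  3.45] 7.2417
1 True [0.5664 0.08   0.0662] [-0.15 -0.55  3.64] 9.425
```

Bolt 3 stopped 6 mm lower than the other two, so it looks like the loose one. I'll re-tap it to confirm, then move above roller 3 and take a wrist picture.

Run:
```python
from rig import ctrl,eoat,kinematics,eyes
from h import *
b=BOLT[3]
ctrl.movel([*b,.08],max_speed=.2)
ctrl.movel([*b,.068],max_speed=.1)
print(ctrl.movel([*b,.044],max_speed=.015,f_stop=10),ctrl.read_eef_pos().round(4),ctrl.read_wrist_force())
ctrl.movel([*b,.11],max_speed=.15)
r=np.array([.4605,-.0965])
ctrl.movel([*r,.11],max_speed=.15)
eoat.grip(.045,25)
d=eyes.capture("wrist"); cv2.imwrite("pics/w1.png",d["color"][:,:,::-1])
import pickle;pickle.dump(d,open("w1.pkl","wb"))
t=eyes.capture("top");pickle.dump(t,open("t1.pkl","wb"))
R,_=cv2.Rodrigues(d["rvec"])
K=d["camera_matrix"]
print("expect",cv2.projectPoints(np.array([[*r,.047]]),d["rvec"],d["tvec"],K,None)[0].ravel(),ctrl.read_t())
```

```text
True [ 0.5636 -0.0995  0.0601] [-0.51163494  0.15970393  5.3218384 ]
expect [319.16979478 259.42739437] 13.725
```

View pics/w1.png

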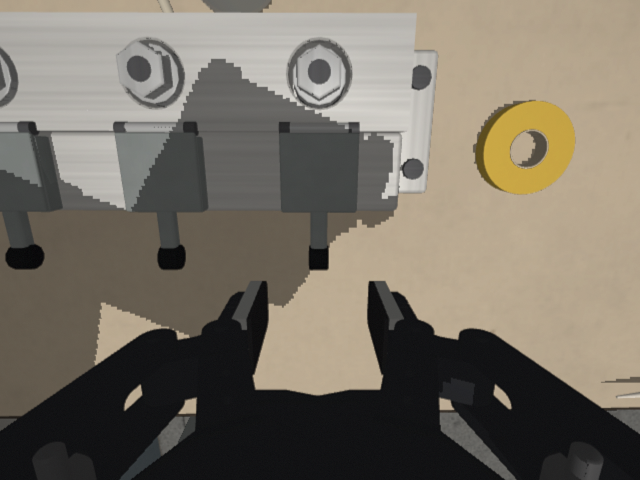

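The wrist view shows roller 3 at (318.5,257), within 2 px of the prediction of (319,259) and centred between the fingers. The re-tap stopped at the same height, so bolt 3 has stayed down. I'll grip roller 3 and lift the cap along its arc.

Run:
```python
from rig import ctrl,eoat,kinematics,eyes
from h import *
import pickle
r=np.array([.4608,-.0965,.047]); off=np.array([0,0,-.011])
print(ctrl.movel(r+off,max_speed=.06,f_stop=8),ctrl.read_eef_pos())
eoat.grip(0.0,30)
print("open",ctrl.read_opening(),ctrl.read_finger_force(),ctrl.read_wrist_force())
h=r+.075*bx
for a in np.radians([8,16,24,32,40,48,56,63]):
    ctrl.movel(h+.075*(-np.cos(a)*bx+np.sin(a)*np.array([0,0,1]))+off,max_speed=.04)
    print(round(np.degrees(a)),ctrl.read_wrist_force().round(1),round(ctrl.read_opening(),4))
print(ctrl.read_t(),ctrl.read_eef_pos(),ctrl.read_finger_force())
for n in("wrist","scene","top"):
    d=eyes.capture(n);pickle.dump(d,open(n+"2.pkl","wb"));c=d["color"][:,:,::-1]
    if n=="scene": c=cv2.resize(c[190:350,200:400],None,fx=3.6,fy=3.6,interpolation=cv2.INTER_CUBIC)
    cv2.imwrite(f"pics/{n}2.png",c)
```

```text
False [ 0.46103878 -0.09659531  0.03631432]
open 0.01148014434977384 33.22203755378723 [-1.47169849 -1.7374961   3.29196968]
8 [ 0.  -3.  -2.8] 0.0112
16 [-0.3 -5.1 -1.7] 0.0113
24 [-0.3 -5.3 -3.2] 0.0114
32 [-0.5 -5.  -3.9] 0.011
40 [-0.1 -5.8 -2.6] 0.0114
48 [-1.  -5.6 -2.5] 0.0109
56 [-1.1 -6.4 -2.3] 0.0113
63 [-2.5 -6.8 -0.4] 0.011
18.7333 [ 0.50034927 -0.09748161  0.10253134] 31.29059761762619
```

View pics/wrist2.png

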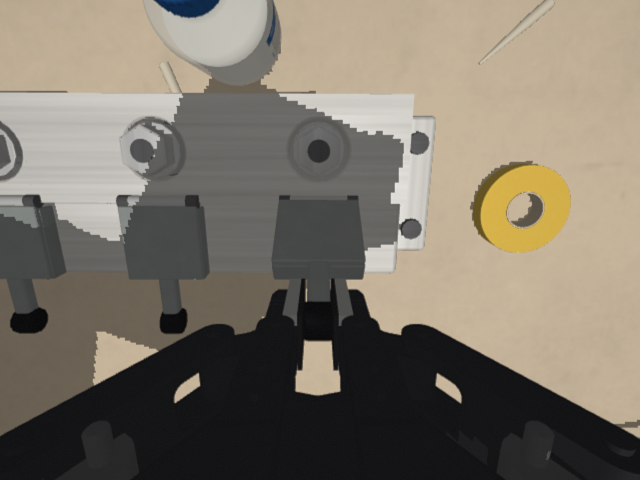

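View pics/scene2.png

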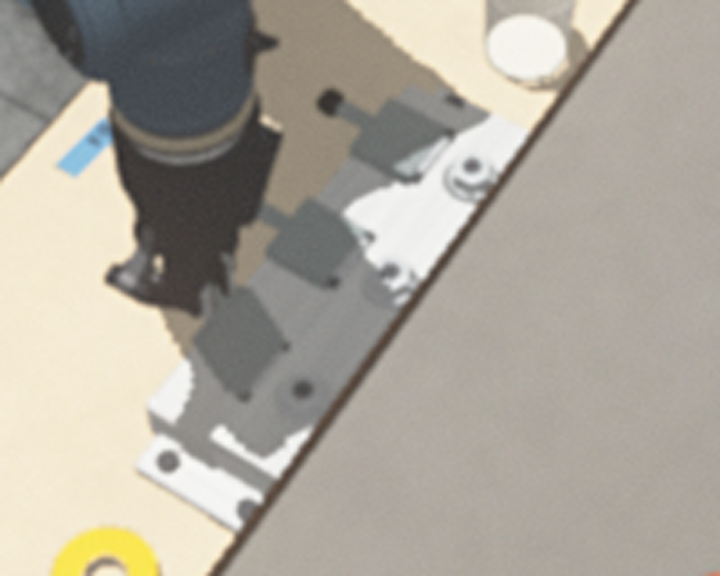

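The wrist view shows cap 3's hood at (318,240) and the roller at about (318,320) between the pads. Caps 1 and 2 are shut. I'll check the opening angle numerically.

Run:
```python
from h import *
import pickle
d=pickle.load(open("wrist2.pkl","rb"));P=cloud(d)
R,_=cv2.Rodrigues(d["rvec"]);print("cam",-R.T@np.ravel(d["tvec"]))
h=np.array([.4608,-.0965,.047])+.075*bx
for a in (0,20,40,63):
    A=np.radians(a);u=-np.cos(A)*bx+[0,0,np.sin(A)];n=np.sin(A)*bx+[0,0,np.cos(A)]
    pts=[h+.044*u+.004*n+.022*s*by for s in(1,-1)]+[h+.075*u]
    print(a,cv2.projectPoints(np.array(pts),d["rvec"],d["tvec"],d["camera_matrix"],None)[0].reshape(-1,2).round(0).tolist())
for v in (205,215,225,235,245,255,262,270,275,285,320): print(v,P[v,318].round(4))
print("flat",P[230,165],P[265,165])
```

```text
cam [ 0.5701484  -0.09778925  0.23686394]
0 [[281.0, 279.0], [356.0, 279.0], [319.0, 322.0]]
20 [[278.0, 283.0], [359.0, 283.0], [319.0, 339.0]]
40 [[275.0, 277.0], [363.0, 277.0], [319.0, 342.0]]
63 [[272.0, 255.0], [367.0, 255.0], [319.0, 317.0]]
205 [ 0.5367 -0.0974  0.0544]
215 [ 0.5329 -0.0973  0.0627]
225 [ 0.5289 -0.0973  0.0685]
235 [ 0.5255 -0.0972  0.0754]
245 [ 0.522  -0.0971  0.0808]
255 [ 0.519  -0.0971  0.0868]
262 [ 0.5168 -0.097   0.0902]
270 [ 0.5139 -0.097   0.093 ]
275 [ 0.5128 -0.097   0.0962]
285 [ 0.5099 -0.0969  0.1006]
320 [ 0.5028 -0.0968  0.1181]
flat [ 0.52333543 -0.01077614  0.05150474] [ 0.50235819 -0.00782785  0.05153784]
```

Run:
```python
from rig import ctrl
print(ctrl.read_t(),ctrl.read_opening(),ctrl.read_finger_force())
print(ctrl.job_done())
```

```text
18.8833 0.011221829706839078 31.282491981983185
the job is handed in; nothing more can be done
None
```

Bolt 3 (right) was the loose one, and the job is handed in at about 19 s with cap 3 held open in the gripper at about 61°, caps 1 and 2 shut, and the beaker, tape roll and bottle not touched.

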